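Lay the reamer guide down and shut its case

TASK

Pack up the rosewood case without picking anything up: with the fingertips, push over the brass reamer guide that stands on end in the front trough, towards the side where the trough has room for its length, so that it lies flat along the trough. Then push the open lid over until it is fully shut, without slamming it. Do not lift the guide, and leave everything else where it is.

Things in the scene. Friction and masses are not known exactly. Their poses are not given: they have to be found in the camera images.
- case: rosewood case fixed to the table, 130 (x) x 270 (y) x 55 mm tall, walls and floor 6 mm; origin at the centre of its underside; x points away from the robot to the hinge side, y along the case, z up. A 6 mm wall as high as the rim, along y at x = 0, splits it into a front (-x) and a rear (+x) trough, each 56 mm wide (front one centred at x = -31 mm) and 258 mm long inside (y = -129 to 129 mm)
- guide: brass reamer guide, a 90 mm long spool: 28 mm tube with a 38 mm collar, 12 mm long, at each end, 0.2 to 0.33 kg; origin at its middle, z along its length. It stands on end in the front trough, its top 96 mm above the table (41 mm above the rim), anywhere along the trough; it can lie down only towards the longer free part of the trough (near the middle either way)
- case_lid (a joint): angle of the lid, rad: 0 = shut, grows as it opens; starts open at 1.65 to 1.85, leaning back past upright, stop at 1.9. The stiff hinge holds it at any angle; pushing it at its free edge takes a few newtons. The lid is a flat 9 mm rosewood panel as large as the case (130 x 270 mm), its free edge 130 mm from the hinge; when shut it lies on the rim, its top 64 mm above the table
- case_lid_hinge (a point): middle of the lid's hinge line, which runs along the case's y at its far (+x) rim, at the height of the rim (55 mm)
- swab_weight: steel swab weight, upright plug 22 mm across, 34 mm tall with a tapered top, standing in the rear trough of the case; origin at the centre of its underside. Leave alone
- end_cap: black rubber end cap, 34 mm across its lip, 26 mm tall, standing in the rear trough of the case; origin at the centre of its underside. Leave alone
- bocal: nickel bocal, curved thin tube about 230 x 120 mm lying flat on the table to the left, up to 20 mm tall; origin near the middle of its outline, on the table. Leave alone
- grease_jar: small amber glass jar with a steel cap, 48 mm across, 45 mm tall, standing beside the left (+y) end of the case; origin at the centre of its underside. Leave alone
- cork_block: cork block 50 x 35 x 30 mm tall beside the right (-y) end of the case; origin at the centre of its underside. Leave alone
- driver: screwdriver with a dark wooden handle, 150 mm long, its own x along it from handle to tip, origin on the table under it, lying on the table to the right, up to about 30 mm tall. Leave alone
There are look-alikes about, which are no part of the job. Of the things like the guide, leave any that is red or turquoise; of the rest the larger one is meant.

How it is judged:
By the outcome, as a careful person would: the job done as asked, in the order asked, and still so for the second after the job is handed in, with the robot touching nothing.
It also fails if it takes over 48 s, if anything falls off the work surface, if the arm or the gripper's body presses on something with over 40 N, if the wrist force passes 120 N, or if a joint passes its speed limit or range.

ROBOT

A 7-joint arm with a two-finger parallel gripper is mounted at the origin on the work surface. World frame = base frame: x ahead of the robot, y to its left, z up, the work surface at z = 0. Lengths are in m, angles in rad, forces in N, time in s.
With the tool pointing down it reaches from about 0.4 to 0.85 m from the base axis. Payload 4.5 kg.
Tool frame: the origin (TCP) lies midway between the tips of the shut fingers; the grasp point (between the pads) lies 19 mm behind it; z points along the fingers, y is the direction in which the jaws open and shut (so a half turn about z gives the same grasp; the last joint's range is limited). The gripper opens to 88 mm and grips with 3 to 60 N. Pads are 18 mm wide; open, the fingers measure 123 mm over their backs; the gripper's body (75 mm by 187 mm) begins 45 mm behind the grasp point.
Start: joints at [0.034, 0.689, -0.195, 1.565, 0.157, 0.902, -0.215], TCP at [0.625, 0, 0.239] pointing down, gripper open.
Joint ranges: [-3.01, 3.01], [-0.46, 2.08], [-1.47, 1.51], [0.13, 2.56], [-1, 4.14], [0.04, 2.09], [-2.66, 2.66]. Speed limits (rad/s): [2.57, 2.57, 3.14, 3.14, 3.14, 3.14, 3.14].

INTERFACE

Orientations are given as a unit quaternion [x, y, z, w].
In Python, from plant import r gives the robot as it stands. The module is installed in compiled form; this text tells all that it offers.
- The arm moves only by the shell command python3 -m jog 'ROWS' [FORCE]. ROWS is JSON, a list of rows, each an object with "translation": the shift along the tool's x, y, z in units of 40 mm (1.0 is 40 mm), a list of three; "twist": the turn about the tool's z in units of 6 degrees (1.0 is 6 degrees); "claw": the opening in per cent of the stroke, from 0 (shut) to 100 (fully open). A call has 1 to 20 rows; each row shifts and turns the commanded pose from where the row before left it, along the tool's axes as they then stand; what a row does not reach is not made up. A row lasts 1/12 s, in which the tool goes at most 41.7 mm and 7.16 degrees, less where a joint would pass 70% of its speed; a pose out of reach is approached as far as the arm can. A call is refused whole if a number of a shift passes 1 or a number of a turn 1, either way. A call with a gripper value outside its range is refused whole. The fingers move at their own pace and stop on an object; FORCE is the grip in N (left out, the last holds). Time passes only in rows, so rows that do not move let the fingers close. It gives the time, the measured TCP pose, the force and the opening at its end, in the units of the state.
- r.get_state(): the state, without advancing time (a new reading comes with each control period).
- r.snapshot(name): name is "scene" or "side" or "wrist"; returns a dict with "img" (384x512x3 uint8, red, green, blue), "fx", "fy", "cx", "cy" (pixels), "origin" and "rotation" of the camera in the world; the wrist camera has in their place "T_tool_cam" (4x4, takes a point from camera to tool coordinates, whose origin is the TCP and whose axes are the flange's). Camera axes: x right, y up, looking along -z (the intrinsics and any distortion apply to the point x, -y, -z); pixel columns grow to the right and rows downward; lengths in m; the calibration is good to about 2 mm. A picture is of the moment at which its call begins: read the wrist's pose just before it. There is no depth.
- r.finish_job(): hands the job in, once; it reports no verdict.
Trained networks look in the newest picture that a camera, given by its name, has taken for a name from the list of things; names that differ only in an ending like _2 or _b are one class to them, and where a whole thing is asked for, a point or a joint stands for the part that bears it (a point fixed in the world has none). Each returns a list of dicts, best first, with "confidence" (0 to 1); they miss things now and then, are a little off and sometimes report something else, mostly with a low value. They report only what shows in the picture. A call takes as long as a camera call. They do not tell look-alikes from the thing itself.
- r.spot_in(label, camera): "rect" ([left, top, right, bottom] in pixels, round what is visible of it).
- r.spot_point(label, camera): "location" ([row, column] in pixels: a listed point, or the origin of a listed thing).
The state is a dict: "clock": time; "q": joint angles; "qd": joint speeds; "joint_torque": joint torques, N m; "tool_pos": TCP position; "eef_rot": TCP orientation; "contact_force": force on the tool from outside, world axes, zero at the start; "moment": the same for the moment, N m; "opening": opening from 0.0 (shut) to 1.0 (fully open).
Only numpy, scipy, OpenCV 4.12 (cv2) and the standard library are available. Lean on these libraries where they do the work, as an engineer would, in place of code of your own. Each camera call takes 0.05 s, during which the arm holds its last target. There are 200 camera calls.

## Working session

There is one attempt and no reset: what is moved stays moved. The work goes in short steps, Python scripts to look and compute and a shell command to move; the robot and the scene stay as the last step left them, time stands still between calls to the robot, and variables do not carry over. Pictures are saved under pics/ and viewed, about 8 in all and at most 12, crops included, and the job is handed in when it is done.

```bash
mkdir -p pics; cat > h.py <<'E'
from plant import r
import numpy as np, cv2
from scipy.spatial.transform import Rotation as R
def cam(s,st=None):
    if "origin" in s: return np.array(s["origin"]),np.array(s["rotation"]).reshape(3,3)
    T=np.array(s["T_tool_cam"]); Rt=R.from_quat(st["eef_rot"]).as_matrix()
    return Rt@T[:3,3]+np.array(st["tool_pos"]),Rt@T[:3,:3]
def ray(s,row,col,st=None):
    o,M=cam(s,st); d=M@np.array([(col-s["cx"])/s["fx"],-(row-s["cy"])/s["fy"],-1]); return o,d/np.linalg.norm(d)
def atz(s,row,col,z,st=None):
    o,d=ray(s,row,col,st); return o+d*(z-o[2])/d[2]
def proj(s,p,st=None):
    o,M=cam(s,st); c=M.T@(np.array(p)-o); return np.array([s["cy"]-s["fy"]*c[1]/-c[2], s["cx"]+s["fx"]*c[0]/-c[2]])
def snap(n,f=None):
    st=r.get_state(); s=r.snapshot(n)
    if f: cv2.imwrite("pics/"+f,s["img"][:,:,::-1])
    return s,st
E
python3 - <<'E'
from h import *
S={}
for n in ("scene","side","wrist"):
    s,st=snap(n,n+"0.png"); S[n]=s
    print(n,{k:np.round(v,3).tolist() for k,v in s.items() if k!="img"})
    for l in ("guide","case","case_lid","end_cap","swab_weight"):
        print(l,[(round(d["confidence"],2),np.round(d["rect"]).tolist()) for d in r.spot_in(l,n)][:4])
    for l in ("guide","case","case_lid_hinge"):
        print("pt",l,[(round(d["confidence"],2),np.round(d["location"],1).tolist()) for d in r.spot_point(l,n)][:4])
print(r.get_state())
cv2.imwrite("pics/a.png",np.hstack([S["scene"]["img"],S["side"]["img"]])[:,:,::-1][:, :])
im=np.hstack([S["scene"]["img"],S["side"]["img"]])[:,:,::-1]
E
```

```text
scene {'fx': 451.019, 'fy': 451.019, 'cx': 257.604, 'cy': 194.828, 'origin': [1.579, -0.284, 0.812], 'rotation': [0.379, 0.291, 0.529, 0.701]}
guide [(0.64, [208.0, 175.0, 220.0, 207.0]), (0.57, [230.0, 178.0, 241.0, 199.0])]
case [(0.58, [229.0, 168.0, 335.0, 235.0])]
case_lid [(0.67, [241.0, 166.0, 336.0, 224.0])]
end_cap []
swab_weight []
pt guide [(0.88, [187.8, 214.6]), (0.64, [189.3, 237.5]), (0.55, [186.2, 256.8])]
pt case [(0.91, [213.2, 276.3])]
pt case_lid_hinge [(0.86, [210.3, 287.3])]
side {'fx': 375.257, 'fy': 375.257, 'cx': 258.129, 'cy': 193.017, 'origin': [0.2, 0.595, 0.715], 'rotation': [-0.099, 0.373, 0.898, -0.211]}
guide [(0.94, [314.0, 168.0, 331.0, 200.0]), (0.81, [270.0, 184.0, 283.0, 222.0]), (0.69, [299.0, 218.0, 314.0, 240.0]), (0.56, [314.0, 200.0, 325.0, 226.0])]
case [(0.7, [185.0, 135.0, 300.0, 284.0])]
case_lid [(0.64, [185.0, 134.0, 249.0, 252.0])]
end_cap [(0.74, [239.0, 206.0, 252.0, 223.0])]
swab_weight [(0.66, [230.0, 232.0, 237.0, 240.0])]
pt guide [(0.91, [199.8, 278.1]), (0.69, [213.6, 318.2]), (0.68, [231.0, 303.7]), (0.63, [182.3, 323.6])]
pt 
[... 793 characters left out ...]
y([ 0.03382588,  0.68909447, -0.19460049,  1.56530372,  0.15727   ,
        0.90248612, -0.21512536]), 'qd': array([-1.32006644e-03,  1.22366297e-05, -1.32223430e-04, -7.65198519e-04,
        3.71665095e-04,  5.51640015e-04, -1.02324319e-03]), 'joint_torque': array([ 5.49924880e-04, -5.27494776e+01, -1.26726899e+00, -1.53747529e+01,
       -5.19910874e-02, -8.24062827e-04,  1.82318263e-05]), 'tool_pos': array([6.25024158e-01, 1.79701336e-05, 2.38745179e-01]), 'eef_rot': array([7.07123265e-01, 7.07090296e-01, 4.35962306e-05, 1.72515170e-05]), 'contact_force': array([-0.11552973, -0.35143525,  0.52832831]), 'moment': array([ 0.00553092, -0.0078295 ,  0.00625254]), 'opening': 1.004073704809002}
```

View pics/scene0.png

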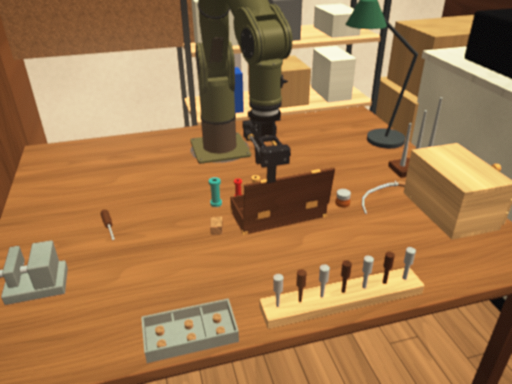

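View pics/side0.png

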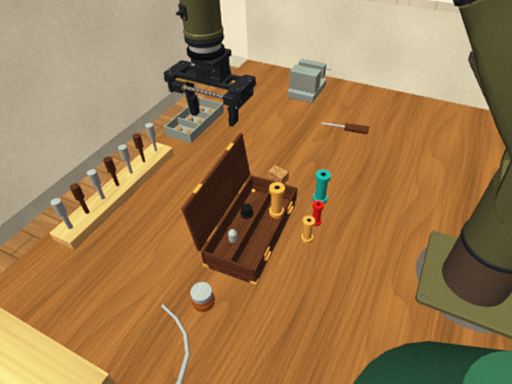

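The side view shows the open case with the upright brass guide inside at about (277,203), near the cork block (-y) end. The loose red, turquoise and small brass spools stand robot-side, with the bocal and jar on the left. Next I'll look through the wrist camera to localize the case.

```bash
sed -i 's/np.array(s\["rotation"\]).reshape(3,3)/R.from_quat(s["rotation"]).as_matrix()/' h.py
python3 - <<'E'
from h import *
s,st=snap("side"); w,_=snap("wrist")
cv2.imwrite("pics/w1.png",cv2.resize(w["img"][:,:,::-1],(768,576),interpolation=cv2.INTER_CUBIC))
cv2.imwrite("pics/s1.png",cv2.resize(s["img"][120:300,160:360,::-1],(800,720),interpolation=cv2.INTER_CUBIC)[:, :][:600])
print("case side",atz(s,233.2,252.6,0),"wrist",atz(w,80,136.7,0,st))
print("hinge",atz(s,208.4,227.4,.055),atz(w,71.8,178.6,.055,st))
print("guide",atz(s,199.8,278.1,.051),atz(w,157.9,95.6,.051,st))
E
```

```text
case side [0.48953215 0.08584815 0.        ] wrist [0.49015401 0.07939954 0.        ]
hinge [0.55733474 0.08352308 0.055     ] [0.54866061 0.08587146 0.055     ]
guide [0.46115723 0.00056589 0.051     ] [0.45886159 0.00438979 0.051     ]
```

View pics/w1.png

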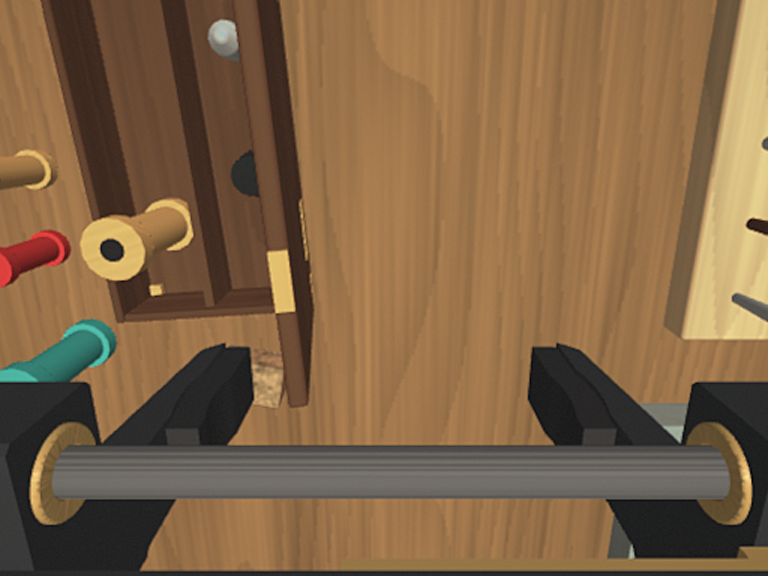

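View pics/s1.png

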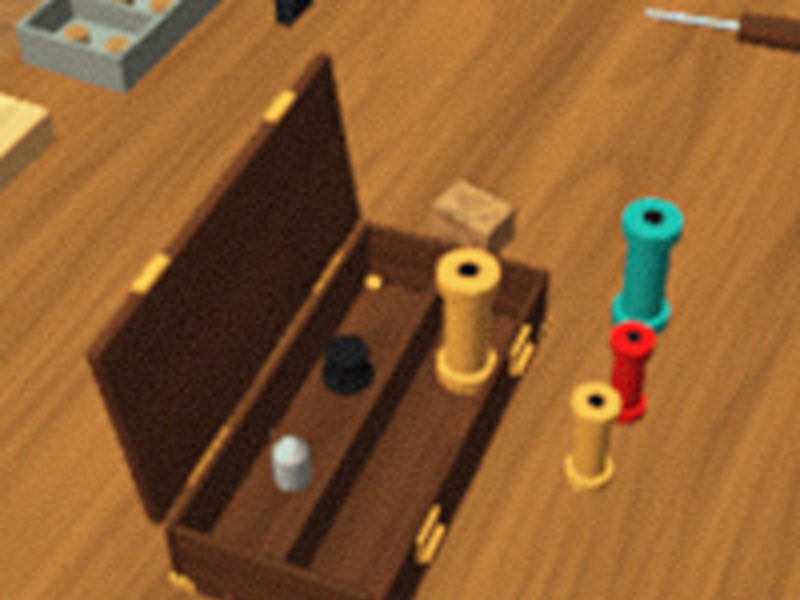

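The pictures agree with the networks. The guide stands near the case's -y end, so it must fall towards +y. The lid leans back a little. Next step is fitting the case pose (yaw) and the lid angle from corner pixels.

```bash
python3 - <<'E'
from h import *
from scipy.optimize import least_squares
s,st=snap("side"); w,_=snap("wrist")
def P(p,l): # case coords -> world
    c,sn=np.cos(p[2]),np.sin(p[2]); return np.array([p[0]+c*l[0]-sn*l[1],p[1]+sn*l[0]+c*l[1],l[2]])
def lid(p,d,y,t): return P(p,[.065+d*np.cos(p[3])-t*np.sin(p[3])*-1,y,.055+d*np.sin(p[3])-t*np.cos(p[3])*1])
C=lambda x,y:(120+y/4,160+x/4); W=lambda x,y:(y/1.5,x/1.5)
obs=[(s,C(547,272),lambda p:P(p,[-.065,-.135,.055])),
(s,C(172,525),lambda p:P(p,[.065,.135,.055])),
(s,(233.2,252.6),lambda p:P(p,[0,0,0])),(s,(208.4,227.4),lambda p:P(p,[.065,0,.055])),
(w,W(120,320),lambda p:P(p,[-.065,-.135,.055])),
(s,C(325,55),lambda p:lid(p,.13,-.135,0)),(s,C(92,357),lambda p:lid(p,.13,.135,0))]
f=lambda p:np.concatenate([proj(c,g(p),st)-np.array(o) for c,o,g in obs])
q=least_squares(f,[.49,.083,0,1.75],loss="soft_l1").x
print(q,np.round(f(q).reshape(-1,2),1).tolist())
g=atz(s,*C(468,270),.096); gw=atz(w,*W(113,250),.096,st); print("guide top",g,gw)
c,sn=np.cos(q[2]),np.sin(q[2])
for a in (g,gw): d=a[:2]-q[:2]; print("in case",c*d[0]+sn*d[1],-sn*d[0]+c*d[1])
print("turq",atz(s,*C(651,215),.09),"red",atz(s,*C(632,335),.07),"brass2",atz(s,*C(597,400),.07))
E
```

```text
[0.49104973 0.08383845 0.06789663 1.43928046] [[-0.3, -0.1], [1.1, -3.8], [-0.8, -0.2], [1.5, -0.5], [1.6, -0.6], [-0.5, 0.1], [0.5, -0.1]]
guide top [0.46295505 0.00480591 0.096     ] [0.46239866 0.00609289 0.096     ]
in case -0.03339186296912464 -0.0769443665544791
in case -0.033859655863475654 -0.07562260976036245
turq [ 0.38380838 -0.09510002  0.09      ] red [ 0.36326514 -0.01160036  0.07      ] brass2 [0.36319099 0.04509651 0.07      ]
```

Fit: case at (0.491, 0.084), yaw 0.068. The lid is at π−1.44 ≈ 1.70 rad, within the 1.65–1.85 given (my parametrization ran from the other side). The guide is at case (-0.033, -0.076), so two cameras agree and it matches the trough centre. I'll close the fingers, go to the -y side of the guide, and turn the jaws along case y.

```bash
python3 -m jog '[{"translation":[-0.15,-0.49,0],"twist":0,"claw":0},{"translation":[-0.15,-0.49,0],"twist":0,"claw":0},{"translation":[-0.15,-0.49,0],"twist":0,"claw":0},{"translation":[-0.15,-0.49,0],"twist":0,"claw":0},{"translation":[-0.15,-0.49,0],"twist":0,"claw":0},{"translation":[-0.15,-0.49,0],"twist":0,"claw":0},{"translation":[-0.15,-0.49,0],"twist":0,"claw":0},{"translation":[-0.15,-0.49,0],"twist":0,"claw":0}]' 20
python3 -m jog '[{"translation":[0,0,0],"twist":0.9,"claw":0},{"translation":[0,0,0],"twist":0.9,"claw":0},{"translation":[0,0,0],"twist":0.9,"claw":0},{"translation":[0,0,0],"twist":0.9,"claw":0},{"translation":[0,0,0],"twist":0.9,"claw":0},{"translation":[0,0,0],"twist":0.9,"claw":0},{"translation":[0,0,0],"twist":0.9,"claw":0},{"translation":[0,0,0],"twist":0.9,"claw":0},{"translation":[0,0,0],"twist":0.9,"claw":0},{"translation":[0,0,0],"twist":0.9,"claw":0},{"translation":[0,0,0],"twist":0.9,"claw":0},{"translation":[0,0,0],"twist":0.9,"claw":0},{"translation":[0,0,0],"twist":0.9,"claw":0},{"translation":[0,0,0],"twist":0.9,"claw":0},{"translation":[0,0,0],"twist":0.9,"claw":0},{"translation":[0,0,0],"twist":0.85,"claw":0}]'
cat >> h.py <<'E'
CP=np.array([.491,.0838]); YAW=.068
def tocase(p):
    d=np.array(p)[:2]-CP; c,s=np.cos(YAW),np.sin(YAW); return np.array([c*d[0]+s*d[1],-s*d[0]+c*d[1]])
def rep():
    st=r.get_state(); print(round(st["clock"],2),"case xy",np.round(tocase(st["tool_pos"]),4),"z",round(st["tool_pos"][2],4),"tool x yaw",np.round(R.from_quat(st["eef_rot"]).as_matrix()[:,0],3),"F",np.round(st["contact_force"],1),"op",round(st["opening"],2))
E
python3 -c "
from h import *
rep(); snap('wrist','w2.png')
print([(round(d['confidence'],2),np.round(d['location'],1).tolist()) for d in r.spot_point('guide','wrist')])"
```

```text
clock: 2.22
tool_pos: [0.4674, -0.0482, 0.2389]
eef_rot: [0.707, 0.707, 0.0, 0.0]
contact_force: [-0.6, -0.1, -0.4]
opening: 0.419
clock: 3.55
tool_pos: [0.4684, -0.0478, 0.2389]
eef_rot: [0.999, 0.032, 0.0, -0.0]
contact_force: [0.4, 0.6, 0.1]
opening: 0.006
3.55 case xy [-0.0315 -0.1298] z 0.2389 tool x yaw [0.998 0.064 0.001] F [0.4 0.6 0.1] op 0.01
[(0.91, [244.4, 224.1]), (0.76, [238.4, 297.8]), (0.72, [169.0, 203.4]), (0.56, [243.8, 174.3])]
```

View pics/w2.png

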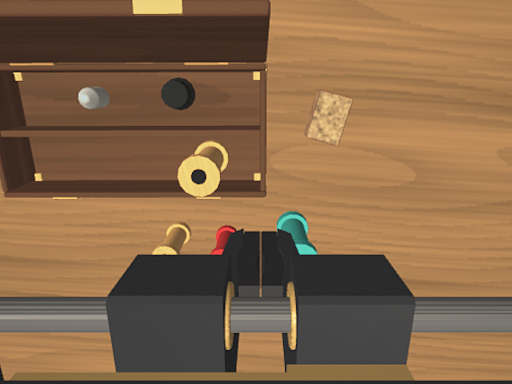

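The wrist view shows the guide's top at (198,176) inside the front trough, the cork block clear of the case, and the case edges horizontal, so yaw is aligned.

```bash
python3 - <<'E'
from h import *
w,st=snap("wrist")
for n,rc,z in (("guide top",(176,198),.096),("rim -x-y",(196,266),.055),("rim +x-y",(66,268),.055),("rim -x+y",(196,4),.055)): print(n,np.round(tocase(atz(w,*rc,z,st)),4))
E
python3 -m jog '[{"translation":[0,0,0.5],"twist":0,"claw":0},{"translation":[0,0,0.5],"twist":0,"claw":0},{"translation":[0,0,0.5],"twist":0,"claw":0},{"translation":[0,0,0.5],"twist":0,"claw":0},{"translation":[0,0,0.5],"twist":0,"claw":0},{"translation":[0,0,0.5],"twist":0,"claw":0},{"translation":[0,0,0.5],"twist":0,"claw":0},{"translation":[0,0,0.5],"twist":0,"claw":0}]'
```

```text
guide top [-0.0347 -0.0755]
rim -x-y [-0.0669 -0.1362]
rim +x-y [ 0.0585 -0.1374]
rim -x+y [-0.0667  0.1317]
clock: 4.37
tool_pos: [0.4687, -0.0478, 0.0779]
eef_rot: [0.999, 0.035, 0.001, -0.0]
contact_force: [0.4, 0.3, 0.2]
opening: 0.006
```

```bash
python3 -m jog '[{"translation":[-0.05,-0.1,0.15],"twist":0,"claw":0},{"translation":[0,-0.1,0],"twist":0,"claw":0},{"translation":[0,-0.1,0],"twist":0,"claw":0},{"translation":[0,-0.1,0],"twist":0,"claw":0},{"translation":[0,-0.1,0],"twist":0,"claw":0},{"translation":[0,-0.1,0],"twist":0,"claw":0},{"translation":[0,-0.1,0],"twist":0,"claw":0},{"translation":[0,-0.1,0],"twist":0,"claw":0},{"translation":[0,-0.1,0],"twist":0,"claw":0},{"translation":[0,-0.1,0],"twist":0,"claw":0},{"translation":[0,-0.1,0],"twist":0,"claw":0},{"translation":[0,-0.1,0],"twist":0,"claw":0}]'
python3 -c "
from h import *
rep(); s,st=snap('wrist'); t,_=snap('side')
cv2.imwrite('pics/p3.png',np.hstack([cv2.resize(s['img'],(400,300)),cv2.resize(t['img'][140:300,180:380],(400,300))])[:,:,::-1])"
```

```text
clock: 5.37
tool_pos: [0.4629, 0.0003, 0.0727]
eef_rot: [0.999, 0.034, -0.0, -0.0]
contact_force: [0.4, 0.4, 0.2]
opening: 0.002
5.37 case xy [-0.0337 -0.0814] z 0.0727 tool x yaw [ 0.998  0.068 -0.   ] F [0.4 0.4 0.2] op 0.0
```

View pics/p3.png

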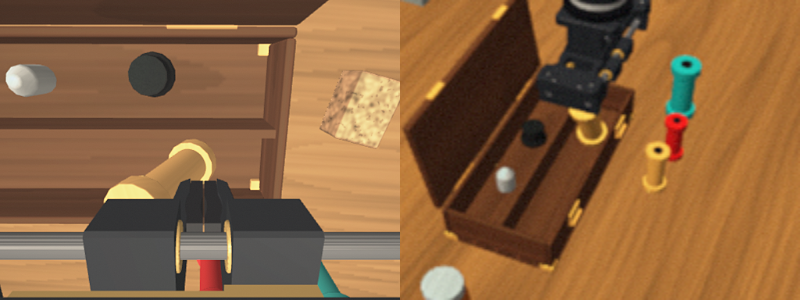

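The guide is leaning towards +y, in front of the fingertips: base in the wrist half at about (190,160), top at about (135,195). I'll keep pushing.

```bash
python3 -m jog '[{"translation":[0,-0.1,0],"twist":0,"claw":0},{"translation":[0,-0.1,0],"twist":0,"claw":0},{"translation":[0,-0.1,0],"twist":0,"claw":0},{"translation":[0,-0.1,0],"twist":0,"claw":0},{"translation":[0,-0.1,0],"twist":0,"claw":0},{"translation":[0,-0.1,0],"twist":0,"claw":0},{"translation":[0,0,0],"twist":0,"claw":0},{"translation":[0,0,0],"twist":0,"claw":0},{"translation":[0,0,0],"twist":0,"claw":0}]'
python3 -c "
from h import *
rep(); s,st=snap('wrist'); t,_=snap('side')
cv2.imwrite('pics/p4.png',np.hstack([cv2.resize(s['img'],(400,300)),cv2.resize(t['img'][140:300,180:380],(400,300))])[:,:,::-1])"
```

```text
clock: 6.22
tool_pos: [0.4613, 0.0235, 0.0727]
eef_rot: [0.999, 0.034, 0.0, 0.0]
contact_force: [-0.3, 0.4, 1.0]
opening: 0.008
6.22 case xy [-0.0337 -0.0581] z 0.0727 tool x yaw [0.998 0.068 0.   ] F [-0.3  0.4  1. ] op 0.01
```

View pics/p4.png

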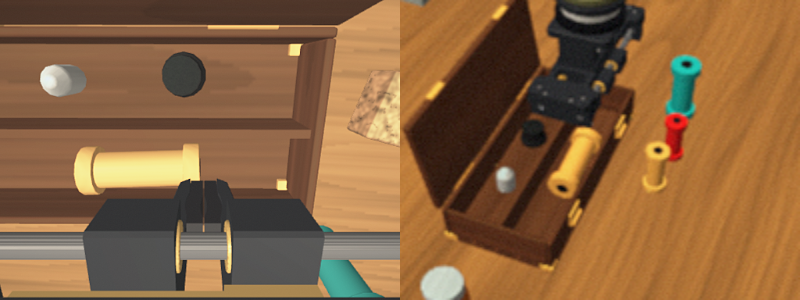

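The guide lies flat along the front trough, wrist half (75–200, 145–195), and everything else is in place. Now I'll lift, cross over the lid and come down behind it.

```bash
python3 -m jog '[{"translation":[0,0,-0.47],"twist":0,"claw":0},{"translation":[0,0,-0.47],"twist":0,"claw":0},{"translation":[0,0,-0.47],"twist":0,"claw":0},{"translation":[0,0,-0.47],"twist":0,"claw":0},{"translation":[0,0,-0.47],"twist":0,"claw":0},{"translation":[0,0,-0.47],"twist":0,"claw":0},{"translation":[0,0,-0.47],"twist":0,"claw":0},{"translation":[0,0,-0.47],"twist":0,"claw":0},{"translation":[0,0,-0.47],"twist":0,"claw":0}]'
python3 -m jog '[{"translation":[0.42,-0.15,0],"twist":0,"claw":0},{"translation":[0.42,-0.15,0],"twist":0,"claw":0},{"translation":[0.42,-0.15,0],"twist":0,"claw":0},{"translation":[0.42,-0.15,0],"twist":0,"claw":0},{"translation":[0.42,-0.15,0],"twist":0,"claw":0},{"translation":[0.42,-0.15,0],"twist":0,"claw":0},{"translation":[0.42,-0.15,0],"twist":0,"claw":0},{"translation":[0.42,-0.15,0],"twist":0,"claw":0},{"translation":[0.42,-0.15,0],"twist":0,"claw":0},{"translation":[0.42,-0.15,0],"twist":0,"claw":0},{"translation":[0,0,0.4],"twist":0,"claw":0},{"translation":[0,0,0.4],"twist":0,"claw":0},{"translation":[0,0,0.4],"twist":0,"claw":0},{"translation":[0,0,0.4],"twist":0,"claw":0},{"translation":[0,0,0.35],"twist":0,"claw":0}]'
python3 -c "
from h import *
rep(); s,st=snap('wrist'); t,_=snap('side')
cv2.imwrite('pics/p5.png',np.hstack([cv2.resize(s['img'],(400,300)),cv2.resize(t['img'][100:300,140:380],(400,300))])[:,:,::-1])"
```

```text
clock: 7.07
tool_pos: [0.4609, 0.0234, 0.2429]
eef_rot: [0.999, 0.034, -0.0, 0.0]
contact_force: [0.5, 0.8, 0.8]
opening: 0.004
clock: 8.32
tool_pos: [0.6242, 0.0946, 0.1626]
eef_rot: [0.999, 0.034, -0.001, 0.0]
contact_force: [0.9, 0.3, 0.2]
opening: 0.004
8.32 case xy [0.1336 0.0017] z 0.1626 tool x yaw [ 0.998  0.067 -0.001] F [0.9 0.3 0.2] op 0.0
```

View pics/p5.png

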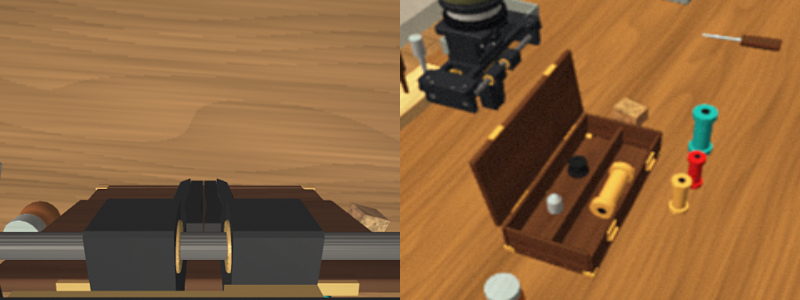

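The side half shows the guide flat in the trough, with the gripper behind the lid at (480,90) and clear of it. Starting the lid push.

```bash
python3 -m jog '[{"translation":[-0.12,0,0],"twist":0,"claw":0},{"translation":[-0.12,0,0],"twist":0,"claw":0},{"translation":[-0.12,0,0],"twist":0,"claw":0},{"translation":[-0.12,0,0],"twist":0,"claw":0},{"translation":[-0.12,0,0],"twist":0,"claw":0},{"translation":[-0.12,0,0],"twist":0,"claw":0},{"translation":[-0.12,0,0],"twist":0,"claw":0},{"translation":[-0.12,0,0],"twist":0,"claw":0},{"translation":[-0.1,0,0],"twist":0,"claw":0},{"translation":[-0.1,0,0],"twist":0,"claw":0},{"translation":[-0.1,0,0],"twist":0,"claw":0},{"translation":[-0.1,0,0],"twist":0,"claw":0}]'
python3 -m jog '[{"translation":[-0.1,0,0],"twist":0,"claw":0},{"translation":[-0.1,0,0],"twist":0,"claw":0},{"translation":[-0.1,0,0],"twist":0,"claw":0},{"translation":[-0.1,0,0],"twist":0,"claw":0},{"translation":[-0.1,0,0.02],"twist":0,"claw":0},{"translation":[-0.1,0,0.02],"twist":0,"claw":0},{"translation":[-0.1,0,0.02],"twist":0,"claw":0},{"translation":[-0.1,0,0.02],"twist":0,"claw":0},{"translation":[-0.1,0,0.02],"twist":0,"claw":0}]'
python3 -c "
from h import *
rep()"
```

```text
clock: 9.42
tool_pos: [0.5707, 0.0913, 0.1641]
eef_rot: [0.999, 0.034, 0.001, -0.0]
contact_force: [1.8, 0.7, 1.2]
opening: 0.009
clock: 10.17
tool_pos: [0.5342, 0.0888, 0.1598]
eef_rot: [0.999, 0.034, -0.0, 0.0]
contact_force: [1.2, 0.1, 0.3]
opening: 0.008
10.17 case xy [0.0434 0.0021] z 0.1598 tool x yaw [ 0.998  0.068 -0.   ] F [1.2 0.1 0.3] op 0.01
```

```bash
python3 -m jog '[{"translation":[-0.106,0,0.036],"twist":0,"claw":0},{"translation":[-0.106,0,0.036],"twist":0,"claw":0},{"translation":[-0.106,0,0.036],"twist":0,"claw":0},{"translation":[-0.106,0,0.036],"twist":0,"claw":0},{"translation":[-0.106,0,0.036],"twist":0,"claw":0},{"translation":[-0.09,0,0.06],"twist":0,"claw":0},{"translation":[-0.09,0,0.06],"twist":0,"claw":0},{"translation":[-0.09,0,0.06],"twist":0,"claw":0},{"translation":[-0.09,0,0.06],"twist":0,"claw":0},{"translation":[-0.09,0,0.06],"twist":0,"claw":0}]'
python3 -m jog '[{"translation":[-0.08,0,0.08],"twist":0,"claw":0},{"translation":[-0.08,0,0.08],"twist":0,"claw":0},{"translation":[-0.08,0,0.08],"twist":0,"claw":0},{"translation":[-0.08,0,0.08],"twist":0,"claw":0},{"translation":[-0.08,0,0.08],"twist":0,"claw":0}]'
python3 -c "
from h import *
rep(); s,st=snap('wrist'); t,_=snap('side')
cv2.imwrite('pics/p6.png',np.hstack([cv2.resize(s['img'],(400,300)),cv2.resize(t['img'][100:300,140:380],(400,300))])[:,:,::-1])"
```

```text
clock: 11.0
tool_pos: [0.4951, 0.0861, 0.1405]
eef_rot: [0.999, 0.034, -0.0, 0.0]
contact_force: [1.0, -0.4, 1.3]
opening: 0.008
clock: 11.42
tool_pos: [0.4793, 0.0851, 0.1244]
eef_rot: [0.999, 0.034, 0.0, 0.0]
contact_force: [0.7, 0.0, 0.3]
opening: 0.003
11.42 case xy [-0.0115  0.0021] z 0.1244 tool x yaw [0.998 0.068 0.   ] F [0.7 0.  0.3] op 0.0
```

View pics/p6.png

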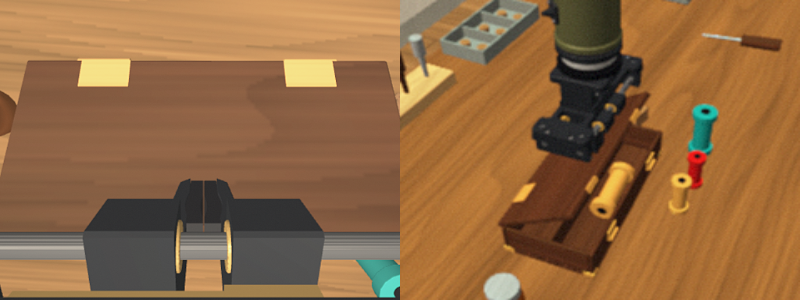

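The lid follows the fingertips and is about 0.6 rad open, with the guide still flat. Continuing more slowly.

```bash
python3 -m jog '[{"translation":[-0.05,0,0.077],"twist":0,"claw":0},{"translation":[-0.05,0,0.077],"twist":0,"claw":0},{"translation":[-0.05,0,0.077],"twist":0,"claw":0},{"translation":[-0.05,0,0.077],"twist":0,"claw":0},{"translation":[-0.05,0,0.077],"twist":0,"claw":0},{"translation":[-0.05,0,0.077],"twist":0,"claw":0},{"translation":[-0.025,0,0.06],"twist":0,"claw":0},{"translation":[-0.025,0,0.06],"twist":0,"claw":0},{"translation":[-0.025,0,0.06],"twist":0,"claw":0},{"translation":[-0.025,0,0.06],"twist":0,"claw":0},{"translation":[-0.025,0,0.06],"twist":0,"claw":0},{"translation":[-0.025,0,0.06],"twist":0,"claw":0},{"translation":[-0.025,0,0.06],"twist":0,"claw":0},{"translation":[-0.025,0,0.06],"twist":0,"claw":0}]'
python3 -m jog '[{"translation":[-0.01,0,0.05],"twist":0,"claw":0},{"translation":[-0.01,0,0.05],"twist":0,"claw":0},{"translation":[-0.01,0,0.05],"twist":0,"claw":0},{"translation":[-0.01,0,0.05],"twist":0,"claw":0},{"translation":[-0.01,0,0.05],"twist":0,"claw":0},{"translation":[-0.01,0,0.05],"twist":0,"claw":0},{"translation":[-0.01,0,0.05],"twist":0,"claw":0},{"translation":[-0.01,0,0.05],"twist":0,"claw":0},{"translation":[0,0,0.04],"twist":0,"claw":0},{"translation":[0,0,0.04],"twist":0,"claw":0}]'
python3 -c "
from h import *
rep()"
```

```text
clock: 12.68
tool_pos: [0.4598, 0.0838, 0.0868]
eef_rot: [0.999, 0.034, 0.0, -0.0]
contact_force: [0.1, 0.0, -0.1]
opening: 0.002
clock: 13.52
tool_pos: [0.4563, 0.0835, 0.0677]
eef_rot: [0.999, 0.034, -0.0, 0.0]
contact_force: [-0.7, -0.1, 0.3]
opening: 0.001
13.52 case xy [-0.0346  0.002 ] z 0.0677 tool x yaw [ 0.998  0.068 -0.   ] F [-0.7 -0.1  0.3] op 0.0
```

```bash
python3 -m jog '[{"translation":[0,0,0.025],"twist":0,"claw":0},{"translation":[0,0,0.025],"twist":0,"claw":0},{"translation":[0,0,0.025],"twist":0,"claw":0},{"translation":[0,0,0.025],"twist":0,"claw":0},{"translation":[0,0,0],"twist":0,"claw":0},{"translation":[0,0,0],"twist":0,"claw":0}]'
python3 -c "
from h import *
rep()"
python3 -m jog '[{"translation":[0,0,0.02],"twist":0,"claw":0},{"translation":[0,0,0.02],"twist":0,"claw":0},{"translation":[0,0,0],"twist":0,"claw":0},{"translation":[0,0,0],"twist":0,"claw":0}]'
python3 -c "
from h import *
rep()"
```

```text
clock: 14.02
tool_pos: [0.4564, 0.0835, 0.0644]
eef_rot: [0.999, 0.034, 0.0, -0.0]
contact_force: [-1.6, -1.1, 7.9]
opening: 0.007
14.02 case xy [-0.0345  0.002 ] z 0.0644 tool x yaw [0.998 0.068 0.   ] F [-1.6 -1.1  7.9] op 0.01
clock: 14.35
tool_pos: [0.4565, 0.0835, 0.0642]
eef_rot: [0.999, 0.034, 0.001, -0.0]
contact_force: [-3.1, 0.0, 25.1]
opening: 0.008
14.35 case xy [-0.0345  0.002 ] z 0.0642 tool x yaw [0.998 0.068 0.002] F [-3.1  0.  25.1] op 0.01
```

Force rises to 25 N with the tip stalled at z = 0.0642. The shut lid's top is at 0.064, so the lid is seated. I'll retreat upward and check.

```bash
python3 -m jog '[{"translation":[0,0,-0.05],"twist":0,"claw":0},{"translation":[0,0,-0.1],"twist":0,"claw":0},{"translation":[0,0,-0.4],"twist":0,"claw":0},{"translation":[0,0,-0.4],"twist":0,"claw":0},{"translation":[0,0,-0.4],"twist":0,"claw":0},{"translation":[0,0,-0.4],"twist":0,"claw":0},{"translation":[0,0,-0.4],"twist":0,"claw":0},{"translation":[0,0,-0.4],"twist":0,"claw":0},{"translation":[0,0,-0.4],"twist":0,"claw":0},{"translation":[0,0,-0.4],"twist":0,"claw":0},{"translation":[0,0,0],"twist":0,"claw":0}]'
python3 -c "
from h import *
rep(); s,st=snap('side')
cv2.imwrite('pics/p7.png',cv2.resize(s['img'][110:290,150:370],(800,600))[:,:,::-1])
for x,y in ((-.065,.135),(-.065,-.135)):
  c,sn=np.cos(YAW),np.sin(YAW); p=[CP[0]+c*x-sn*y,CP[1]+sn*x+c*y]
  for z in (.055,.064): q=proj(s,p+[z]); print(x,y,z,'crop px', (q[1]-150)*800/220,(q[0]-110)*600/180)"
```

```text
clock: 15.27
tool_pos: [0.458, 0.0837, 0.1985]
eef_rot: [0.999, 0.034, 0.002, -0.0]
contact_force: [0.8, -0.3, 0.4]
opening: 0.009
15.27 case xy [-0.0329  0.0021] z 0.1985 tool x yaw [0.998 0.068 0.005] F [ 0.8 -0.3  0.4] op 0.01
-0.065 0.135 0.055 crop px 379.27579521226295 539.0116707791275
-0.065 0.135 0.064 crop px 378.84550929896164 530.7487000298913
-0.065 -0.135 0.055 crop px 533.2400245442818 258.8645790881276
-0.065 -0.135 0.064 crop px 533.920514334203 250.26113428015898
```

View pics/p7.png

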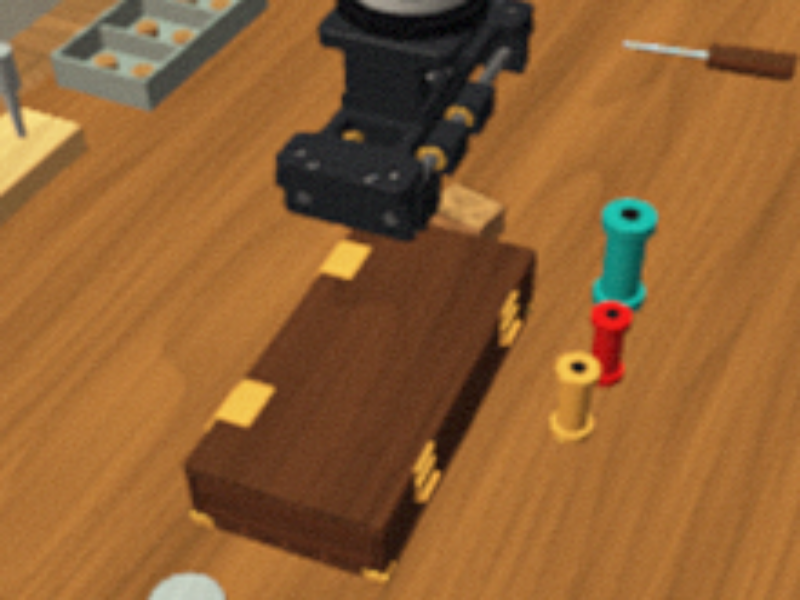

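The lid is shut flat. Its free corners are at about (382,527) and (535,250), matching the predicted shut corners (379,531) and (534,250). The decoys and other things are where they were.

```bash
python3 -c "
from h import *
rep(); print(r.finish_job())"
```

```text
15.32 case xy [-0.0335  0.0022] z 0.1973 tool x yaw [0.998 0.068 0.003] F [-1.  -0.1 -0.4] op 0.01
the job is handed in; nothing more can be done
None
```

I packed up the case as asked and handed the job in at 15.3 s. With shut fingers I pushed the standing brass guide over towards +y, the end of the trough with room. I then pushed the lid over from behind, slowing down near the end.

- **Guide:** the wrist and side pictures showed it lying flat along the front trough before I started on the lid. It was never gripped or lifted.
- **Lid:** the fingertips stopped at z = 0.0642 m, where the shut lid's top should be (0.064 m), with 25 N at the wrist. In the last picture its free corners sit within about 1 mm of where they should be when shut.
- **Everything else:** the decoy spools, cork block and screwdriver look unmoved in the last picture. The jar shows only at its edge and the bocal is outside it. The end cap and swab weight are under the lid and were last seen in place before I started pushing the lid.
- **Robot:** it ended clear of everything, with no contact force beyond sensor noise.

One early fit gave the lid angle as 1.44 rad, below the stated range. That was a convention slip on my side; corrected, it was 1.70 rad. No other check disagreed.

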